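# Feed a mould insert under the cavity block to a hidden stop and clamp it

## Task

Lay the loose aluminium insert between the two soft jaws, narrow nose towards the steel cavity block, and slide it into the low tunnel under the block until its nose presses on the hidden stop screw inside; press it home firmly but gently, do not ram it. Then swing the hold-down clamp over its top centre so that its pad rests on the insert, and let go. Leave the stone holder, the jar and the orange bin alone.

Things in the scene. Friction and masses are not known exactly. Their poses are not given: they have to be found in the camera images.
- block: Fixed fixture: base plate, two soft jaws, cavity block, clamp. Origin on the bench under the middle of the tunnel mouth; +x into the tunnel, +y to the left of the feed, z up ('block frame'). Base plate: top z=10 mm, x=-130 to 130, y=+-65. Dark steel cavity block: x=0 to 88, y=+-50, top z=65 mm, hinge cheeks on it at x=20 to 40, y=+-14, up to z=91.
- channel_entry (a point): Open end of the guide channel, on its floor (block x=-120, y=0, z=10 mm). Two aluminium soft jaws on the base plate, x=-120 to -2, tops at z=22 mm, leave a straight 28 mm wide channel along x centred on y=0 (top 2 mm widened to 32 mm). The channel is open above and at this end; an insert in it has its top at z=42, 20 mm above the jaws.
- tunnel_mouth (a point): Middle of the tunnel mouth on its floor (block x=0, y=0, z=10 mm). The tunnel runs straight on from the channel under the block: 28 mm wide, floor z=10, roof z=45 mm, so 3 mm above the insert. Gripper and fingers do not fit under the roof; at home 38 to 78 mm of the insert's tail still stand outside.
- stop_post: Steel wall (40 thick, 60 wide, top z=55 mm) across the tunnel's far end, front face (origin) at block x=88, z=10 mm. A 12 mm stop screw reaches from it back into the tunnel, axis y=0, z=26 mm. How far differs each time and cannot be seen or read: its tip is somewhere from block x=32 to 72 mm. It is rigid and stays put when pressed. Press the insert on it with 5 to 20 N; over 30 N is ramming.
- insert: Loose aluminium mould insert, a bar 110 long (x) x 24 wide (y) x 32 mm high (z), about 0.23 kg, lying on the bench on its underside, upright as needed. Origin: centre of its underside; +x towards the nose. The last 10 mm at the nose are narrower and lower (18 wide, 27 high); the tail end is square. It slides with friction of up to about 3 N on the channel floor.
- insert_nose (a point): Middle of the insert's nose face, 55 mm from its origin along +x, 16 mm above its underside (13.5 mm is the middle of the face height).
- insert_tail (a point): Middle of the insert's tail face, 55 mm from its origin along -x, 16 mm above its underside.
- clamp (a joint): Hold-down clamp on the block, hinge along block y. 0: pad flat on an insert in the channel, at block x=-18; grows to 2.3 rad (start) as the arm swings up and leans back over the block. Shut it by pushing the arm or ball from behind (+x side) towards -x, 3 to 5 N; past top centre (below 1.2 rad) it falls shut by itself in about 2 s and stays by its weight. -0.12 if nothing is under the pad.
- clamp_ball (a point): Centre of the black 24 mm ball at the end of the clamp arm, 108 mm from the hinge. The arm is a straight steel bar 10 to 13 mm thick; a 14 mm pad on a spindle sits 48 mm from the hinge, 38 mm below the arm when shut. Shut, the ball is at block x=-78, z=80 mm; open, at about x=102, z=160 mm.
- clamp_hinge (a point): Clamp hinge axis, at block x=30, y=0, z=80 mm.
- stone_holder: Bystander: dark brown bakelite holder with a stone stick, about 155 mm long along x, 20 mm high, lying on the bench; origin on its underside.
- paste_jar: Bystander: small white jar with black cap, 44 mm across, 40 mm high, standing; origin in the centre of its underside.
- bin_rim (a point): Bystander: middle of the near rim of the small orange bin (100 x 120 x 65 mm) that hangs on pivots in a fixed steel stand at the bench edge; the rim is 85 mm above the bench.
Mind the look-alikes: they are no part of the job. Several things look just like the insert: the one meant starts farthest to the robot's left.

How it is judged:
By the outcome, as a careful person would: the job done as asked, in the order asked, and still so for the second after the job is handed in, with the robot touching nothing.
It also fails if it takes over 61 s, if anything falls off the work surface, if the arm or the gripper's body presses on something with over 40 N, if the wrist force passes 120 N, or if a joint passes its speed limit or range.

## Robot

A 6-joint arm with a two-finger parallel gripper is mounted at the origin on the work surface. World frame = base frame: x ahead of the robot, y to its left, z up, the work surface at z = 0. Lengths are in m, angles in rad, forces in N, time in s.
With the tool pointing down it reaches from about 0.3 to 0.875 m from the base axis. Payload 6.4 kg.
Tool frame: the origin (TCP) lies between the finger pads; the fingertips stand ctrl.tip_extent ahead of it and the grasp point (between the pads) is the TCP (ctrl.tip_extent is the distance from the TCP to the fingertips, in m); z points along the fingers, y is the line along which they close (so a half turn about z gives the same grasp; the last joint's range is limited). The gripper opens to 85 mm and grips with 20 to 120 N. Pads are 22 mm wide; open, the fingers measure 114 mm over their backs; the gripper's body (76 mm by 85 mm) begins 54 mm behind the grasp point. The pads swing forward as they close: fully open they stand 13 mm farther back than shut.
Start: joints at [-1.315, 0.181, 1.607, -0, 1.354, -0.206], TCP at [0.256, -0.515, 0.226] pointing down, gripper open.
Joint ranges: [-2.99, 2.99], [-0.89, 2.07], [0.3, 2.58], [-1.14, 4.28], [0, 2.63], [-3.12, 3.12]. Speed limits (rad/s): [2.57, 2.57, 3.01, 3.14, 3.14, 3.14].

## Interface

Orientations are given as a unit quaternion [w, x, y, z].
In Python, from bench import ctrl gives the robot as it stands.
- The arm moves only by the tool send_rows, never from a script. Its arguments are lists of equal length, an entry for each row: "dr": the turn, a rotation vector about the tool's x, y, z in units of 6 degrees (1.0 is 6 degrees), a list of three; "xyz": the shift along the tool's x, y, z in cm, a list of three; "jaw": the opening in per cent of the stroke, from 0 (shut) to 100 (fully open). In form: {"dr": [[wx, wy, wz], ...], "xyz": [[dx, dy, dz], ...], "jaw": [jaw, ...]}. A call has exactly 8 rows; each row is the pose to reach, as a shift and turn from the pose commanded when the call began, along the tool's axes at that moment; what a row does not reach only later rows make up. A row lasts 1/8 s, in which the tool goes at most 62.5 mm and 10.7 degrees, less where a joint would pass 70% of its speed; a pose out of reach is approached as far as the arm can. A call with a gripper value outside its range is refused whole. The fingers move at their own pace and stop on an object; the grip force is fixed at half the most. Time passes only in rows, so rows that repeat a pose let the fingers close, or fill a call up. It gives the time, the measured TCP pose, the force, the opening and the grip force at its end, in the units of the state.
- ctrl.get_obs(): the state, without advancing time (a new reading comes with each control period).
- ctrl.camera(name): name is "side" or "top"; returns the picture (420x560x3 uint8, red, green, blue); there is no depth.
- ctrl.calibration(name): a dict with "camera_matrix" (3x3 intrinsics, pixels), "world_from_camera" (4x4, takes a point from camera to world coordinates). Camera axes: x right, y up, looking along -z (the intrinsics and any distortion apply to the point x, -y, -z); pixel columns grow to the right and rows downward; lengths in m; the calibration is good to about 2 mm. A picture is of the moment at which its call begins. calibration takes no time and is no camera call.
- ctrl.hand_in(): hands the job in; it is judged then, once.
The state is a dict: "time_s": time; "q": joint angles; "dq": joint speeds; "joint_efforts": joint torques, N m; "eef_pos": TCP position; "eef_rot": TCP orientation; "wrist_force": force on the tool from outside, world axes, zero at the start; "torque": the same for the moment, N m; "opening": opening from 0.0 (shut) to 1.0 (fully open); "grasp_force": force on a finger pad.
Only numpy, scipy, OpenCV 4.12 (cv2) and the standard library are available. Lean on these libraries where they do the work, as an engineer would, in place of code of your own. Each camera call takes 0.05 s, during which the arm holds its last target. There are 200 camera calls.

## Working session

There is one attempt and no reset: what is moved stays moved. The work goes in short steps, Python scripts to look and compute and a tool call to move; the robot and the scene stay as the last step left them, time stands still between calls to the robot, and variables do not carry over. Pictures are saved under pics/ and viewed, at most 10 in all, crops included, and the job is handed in when it is done.

Besides the shell and the picture viewer there is one more tool, called after "Request:" by a JSON object that holds its "fn" and its "kwargs". send_rows: Moves the arm, as the interface text tells. Its arguments: {"type":"object","properties":{"dr":{"type":"array","items":{"type":"array","items":{"type":"number"}}},"xyz":{"type":"array","items":{"type":"array","items":{"type":"number"}}},"jaw":{"type":"array","items":{"type":"number"}}},"required":["dr","xyz","jaw"]}

```bash
mkdir -p pics; python3 - <<'E'
from bench import ctrl
import cv2
for n in("top","side"):
    cv2.imwrite(f"pics/{n}0.png",ctrl.camera(n)[:,:,::-1])
    c=ctrl.calibration(n);print(n,c)
print(ctrl.tip_extent,ctrl.get_obs())
E
```

```text
top {'camera_matrix': array([[478.35879278,   0.        , 275.73412045],
       [  0.        , 478.35879278, 211.96579269],
       [  0.        ,   0.        ,   1.        ]]), 'world_from_camera': array([[ 5.36119395e-04,  9.98788222e-01, -4.92117913e-02,
         5.00198988e-01],
       [-9.99967754e-01,  1.41130456e-04, -8.02943075e-03,
        -1.56776341e-01],
       [-8.01275558e-03,  4.92145091e-02,  9.98756090e-01,
         1.31269190e+00],
       [ 0.00000000e+00,  0.00000000e+00,  0.00000000e+00,
         1.00000000e+00]])}
side {'camera_matrix': array([[531.04196527,   0.        , 276.02035986],
       [  0.        , 531.04196527, 211.18738559],
       [  0.        ,   0.        ,   1.        ]]), 'world_from_camera': array([[-0.98174937,  0.12884292, -0.1398845 ,  0.40132764],
       [-0.18908174, -0.58236855,  0.79062947,  0.7310694 ],
       [ 0.02040267,  0.80264959,  0.5961018 ,  0.75267408],
       [ 0.        ,  0.        ,  0.        ,  1.        ]])}
0.019 {'time_s': 0.1, 'q': array([-1.31531489e+00,  1.81463996e-01,  1.60787215e+00, -1.76438338e-05,
        1.35382838e+00, -2.06334336e-01]), 'dq': array([ 0.00074878, -0.00101034, -0.00352799,  0.0010837 , -0.00138488,
       -0.00169961]), 'joint_efforts': array([ 2.20659631e-04, -4.45873082e+01, -3.52238345e+01, -2.12201412e-04,
        4.11590692e-03, -4.00699003e-05]), 'eef_pos': array([ 0.25607024, -0.51427952,  0.22559314]), 'eef_rot': array([-7.85485776e-04,  9.73458279e-01,  2.28863193e-01, -2.79222513e-05]), 'wrist_force': array([-0.18270174, -0.91801827, -0.28656632]), 'torque': array([-0.04768227,  0.01455376,  0.03029531]), 'grasp_force': 0.0, 'opening': 0.9999989091451833}
```

View pics/top0.png

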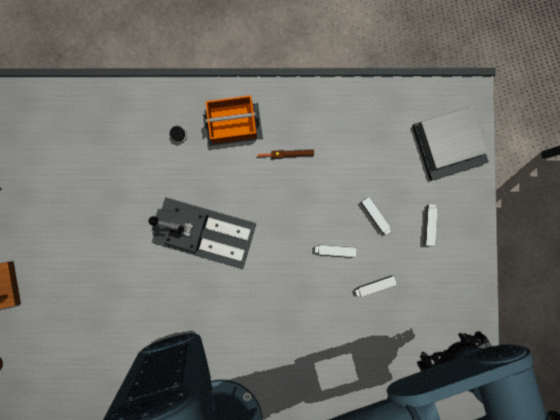

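View pics/side0.png

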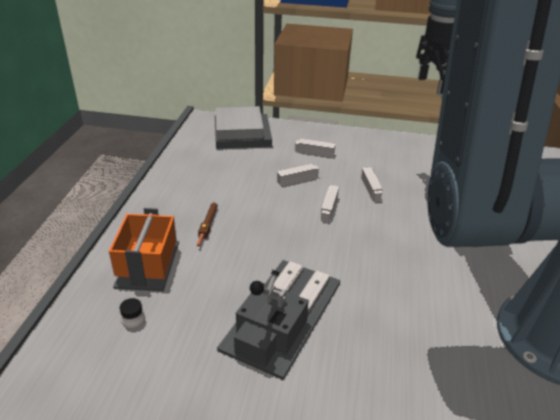

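The block sits around top px (205,232), with its feed pointing to image left. The insert meant is at px (335,251), the leftmost of the four. I'll zoom in on both.

```bash
cat > h.py <<'E'
import numpy as np, cv2
from bench import ctrl
def ray(n,uv,z):
    c=ctrl.calibration(n);K=c["camera_matrix"];T=c["world_from_camera"]
    d=np.linalg.inv(K)@[uv[0],uv[1],1];d=T[:3,:3]@[d[0],-d[1],-d[2]];o=T[:3,3]
    return o+d*(z-o[2])/d[2]
def proj(n,p):
    c=ctrl.calibration(n);K=c["camera_matrix"];T=c["world_from_camera"]
    q=T[:3,:3].T@(np.array(p)-T[:3,3]);q=K@[q[0],-q[1],-q[2]];return q[:2]/q[2]
E
python3 - <<'E'
import cv2
a=cv2.imread("pics/top0.png")
x=cv2.resize(a[190:280,145:265],None,fx=6.6,fy=6.6,interpolation=cv2.INTER_CUBIC)
y=cv2.resize(a[225:305,300:410],None,fx=7,fy=7,interpolation=cv2.INTER_CUBIC)
cv2.imwrite("pics/z1.png",x);cv2.imwrite("pics/z2.png",y)
E
```

```text
(no output)
```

View pics/z1.png

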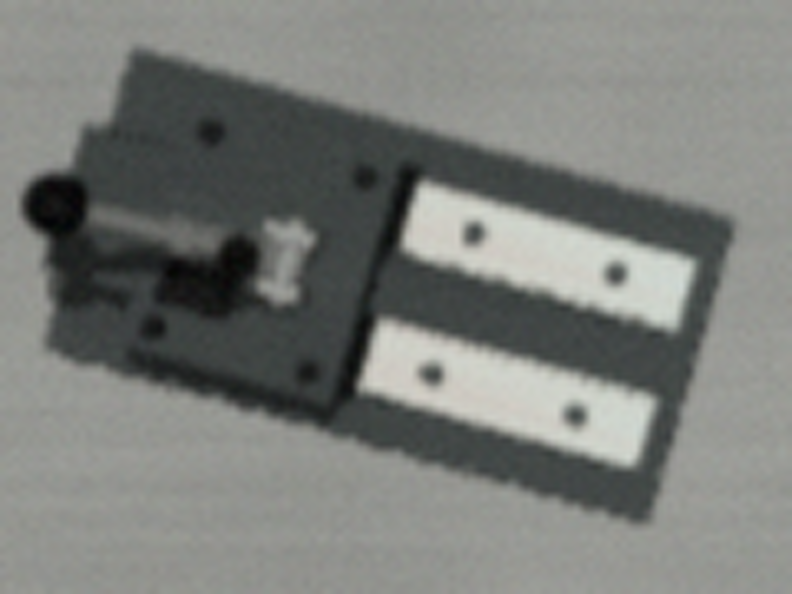

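View pics/z2.png

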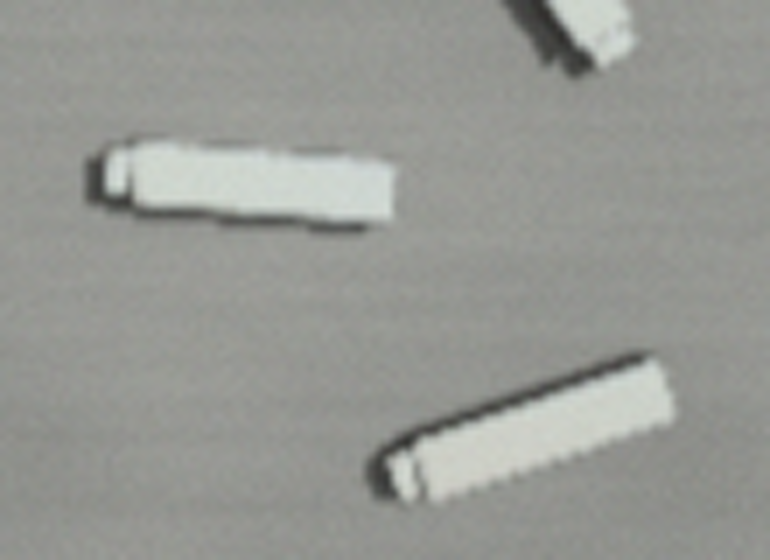

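```bash
cat > m.py <<'E'
from h import *
from scipy.optimize import least_squares
def fit(f,o,pts,loc,x0):
    uv=[(np.array(p)+.5)/f-.5+o for p in pts]
    def P(v,l): c,s=np.cos(v[2]),np.sin(v[2]);return [v[0]+c*l[0]-s*l[1],v[1]+s*l[0]+c*l[1],l[2]]
    r=least_squares(lambda v:np.ravel([proj("top",P(v,np.array(l)/1000))-u for l,u in zip(loc,uv)]),x0,loss="soft_l1")
    print(r.x,np.degrees(r.x[2]),np.round(r.fun,1));return r.x
if __name__=="__main__":
    b=fit(6.6,np.array([145,190]),[(135,50),(733,222),(647,520),(680,330),(657,395),(400,252),(378,318)],
     [(130,-65,10),(-130,-65,10),(-130,65,10),(-120,-16,22),(-120,16,22),(-2,-16,22),(-2,16,22)],[.5,0,1.4])
    i=fit(7,np.array([300,225]),[(393,163),(391,221),(133,146),(131,209)],
     [(-55,-12,32),(-55,12,32),(45,-12,32),(45,12,32)],[.45,-.2,1.6])
    print(proj("side",[b[0],b[1],.065]), "ball",proj("top",[b[0]+.102*np.cos(b[2]),b[1]+.102*np.sin(b[2]),.16]))
    o=ctrl.get_obs();from scipy.spatial.transform import Rotation as R
    print(R.from_quat(np.roll(o["eef_rot"],-1)).as_matrix().round(3))
E
python3 m.py
```

```text
[0.50793399 0.05016119 1.29520215] 74.20961663256394 [-0.3 -0.3  0.4 -0.5  0.3  0.4 -0.4 -0.5 -0.1  1.1  0.1 -0.6  0.1  0.8]
[ 0.45946442 -0.30493175  1.51686452] 86.90993517606394 [ 0.2 -0.4  0.1  0.4 -0.1  0.  -0.3  0. ]
[281.56475371 289.30486184] ball [153.26308622 220.75833878]
[[ 0.895  0.446 -0.   ]
 [ 0.446 -0.895  0.002]
 [ 0.    -0.002 -1.   ]]
```

```bash
cat > go.py <<'E'
# go.py b|w X Y Z(mm) yaw(deg) : target in block or world frame -> tool-frame shift (cm), turn (6deg)
import sys; from h import *
from scipy.spatial.transform import Rotation as R
B=np.array([.5079,.0502,np.radians(74.2)])
def T(fr,p,yaw):
    p=np.array(p)/1000
    if fr=="b":
        c,s=np.cos(B[2]),np.sin(B[2]); p=np.array([B[0]+c*p[0]-s*p[1],B[1]+s*p[0]+c*p[1],p[2]]); yaw+=np.degrees(B[2])
    o=ctrl.get_obs();r=R.from_quat(np.roll(o["eef_rot"],-1))
    t=R.from_euler("z",yaw,degrees=True)*R.from_euler("x",180,degrees=True)
    print("xyz",(r.inv().apply(p-o["eef_pos"])*100).round(2),"dr",((r.inv()*t).as_rotvec(degrees=True)/6).round(2),"F",o["wrist_force"].round(1),"t",o["time_s"])
a=sys.argv
if len(a)>5: T(a[1],[float(v) for v in a[2:5]],float(a[5]))
o=ctrl.get_obs();c,s=np.cos(B[2]),np.sin(B[2]);M=np.array([[c,s],[-s,c]])
print("block pos",(M@(o["eef_pos"][:2]-B[:2])*1000).round(1),"z",o["eef_pos"][2].round(4),"Fblk",(M@o["wrist_force"][:2]).round(1),"open",round(o["opening"],3),"q",o["q"].round(2))
E
python3 go.py w 457.4 -343.9 110 86.9
```

```text
xyz [25.61 -6.26 11.58] dr [-1.000e-02 -1.000e-02 -1.007e+01] F [-0.2 -0.9 -0.3] t 0.1
block pos [-611.7   88.6] z 0.2256 Fblk [-0.9 -0.1] open 1.0 q [-1.32  0.18  1.61 -0.    1.35 -0.21]
```

Request:
{"fn": "send_rows", "kwargs": {"dr": [[0,0,-1.5],[0,0,-3],[0,0,-4.5],[0,0,-6],[0,0,-7.5],[0,0,-9],[0,0,-10.07],[0,0,-10.07]], "xyz": [[3.7,-0.9,1.6],[7.4,-1.8,3.3],[11.1,-2.7,5],[14.8,-3.6,6.7],[18.5,-4.5,8.3],[22.2,-5.4,10],[25.6,-6.26,11.6],[25.6,-6.26,11.6]], "jaw": [65,65,65,65,65,65,65,65]}}

```text
time_s: 1.1
eef_pos: [0.4579, -0.3418, 0.1084]
eef_rot: [-0.002, 0.725, 0.689, 0.0]
wrist_force: [-0.9, -0.5, 0.7]
opening: 0.657
grasp_force: 0.0
```

```bash
python3 go.py w 457.4 -343.9 32 86.9; python3 -c "
from h import *
import cv2
a=ctrl.camera('top')[:,:,::-1];b=ctrl.camera('side')[:,:,::-1]
o=ctrl.get_obs();print(proj('top',o['eef_pos']),proj('side',o['eef_pos']))
f=lambda i,r:cv2.resize(i[r[0]:r[0]+100,r[1]:r[1]+100],(400,400),interpolation=2)
cv2.imwrite('pics/a1.png',np.hstack([f(a,(200,290)),f(b,(120,270))]))"
```

```text
xyz [-0.24 -0.02  7.63] dr [-0.02 -0.03  0.03] F [-0.9 -0.5  0.7] t 1.1
block pos [-390.8  -58.6] z 0.1084 Fblk [-0.8  0.8] open 0.657 q [-0.85  0.31  1.71  0.    1.13 -0.8 ]
[354.55123165 252.72349048] [333.89564238 160.79028251]
```

View pics/a1.png

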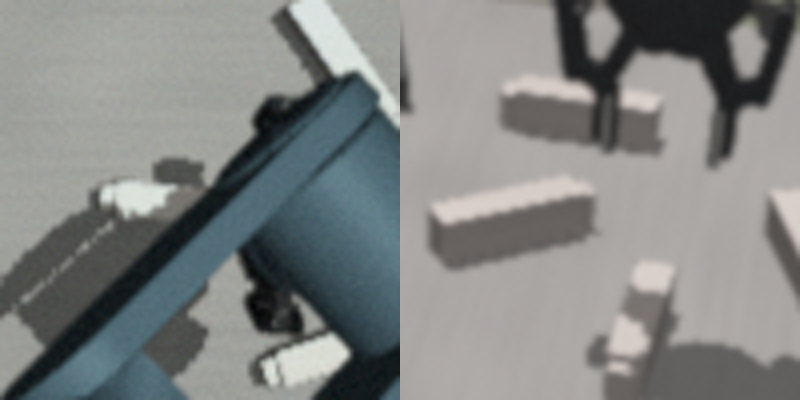

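The side view shows the fingers straddling the line of the insert. I'm going down.

Request:
{"fn": "send_rows", "kwargs": {"dr": [[0,0,0],[0,0,0],[0,0,0],[0,0,0],[0,0,0],[0,0,0],[0,0,0],[0,0,0]], "xyz": [[0,0,2],[0,0,4],[0,0,5.5],[0,0,6.7],[0,0,7.4],[0,0,7.75],[0,0,7.75],[0,0,7.75]], "jaw": [65,65,65,65,65,65,65,65]}}

```text
time_s: 2.2
eef_pos: [0.4578, -0.3449, 0.0334]
eef_rot: [0.0, 0.726, 0.688, -0.0]
wrist_force: [0.0, 0.2, 0.5]
opening: 0.651
grasp_force: 0.0
```

```bash
python3 go.py w 457.4 -343.9 32 86.9; python3 -c "
from h import *
import cv2
b=ctrl.camera('side')[:,:,::-1]
cv2.imwrite('pics/a2.png',cv2.resize(b[150:240,290:390],(660,594),interpolation=2))"
```

```text
xyz [ 0.1  -0.05  0.14] dr [ 0.01  0.01 -0.  ] F [0.  0.2 0.5] t 2.2
block pos [-393.8  -59.4] z 0.0334 Fblk [0.2 0. ] open 0.651 q [-0.85  0.42  1.74 -0.    0.98 -0.8 ]
```

View pics/a2.png

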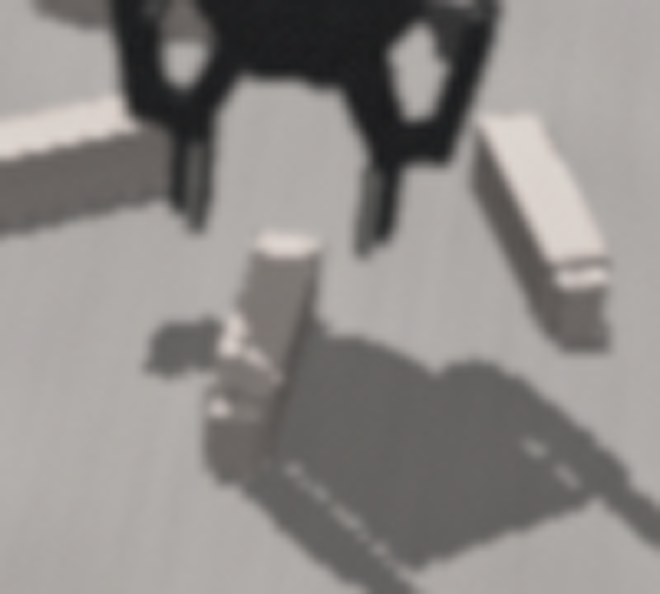

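```bash
python3 -c "
from h import *
f=lambda u,v,z:ray('side',(u/6.6+290,v/6.6+150),z).round(4)
for z in(.014,.024,.032):print(z,f(195,228,z),f(372,252,z))
print('tail top',f(260,236,.032),f(320,242,.032),'nose step top',f(220,400,.027))
print('front top',f(205,400,.027))
print(proj('side',[.4574,-.3599,.032]))
"
```

```text
0.014 [ 0.4891 -0.3824  0.014 ] [ 0.4217 -0.3809  0.014 ]
0.024 [ 0.488  -0.3673  0.024 ] [ 0.4214 -0.3658  0.024 ]
0.032 [ 0.487  -0.3553  0.032 ] [ 0.4212 -0.3538  0.032 ]
tail top [ 0.4628 -0.3553  0.032 ] [ 0.4406 -0.3562  0.032 ] nose step top [ 0.4656 -0.2572  0.027 ]
front top [ 0.4707 -0.256   0.027 ]
[331.79227115 184.99375454]
```

Request:
{"fn": "send_rows", "kwargs": {"dr": [[0,0,0],[0,0,0],[0,0,0],[0,0,0],[0,0,0],[0,0,0],[0,0,0],[0,0,0]], "xyz": [[0,0,0],[0,0,0],[0,0,0],[0,0,0],[0,0,0],[0,0,0],[0,0,0],[0,0,0]], "jaw": [40,34,30,20,10,10,10,10]}}

```text
time_s: 3.25
eef_pos: [0.4575, -0.3447, 0.0329]
eef_rot: [-0.0, 0.726, 0.688, 0.0]
wrist_force: [-0.4, -0.0, 0.1]
opening: 0.1
grasp_force: 0.0
```

```bash
python3 go.py w 457.4 -343.9 32 86.9; python3 -c "
from h import *
import cv2
b=ctrl.camera('side')[:,:,::-1]
cv2.imwrite('pics/a3.png',cv2.resize(b[150:240,290:390],(660,594),interpolation=2))"
```

```text
xyz [ 0.08 -0.01  0.09] dr [-0. -0. -0.] F [-0.4 -0.   0.1] t 3.25
block pos [-393.7  -59. ] z 0.0329 Fblk [-0.2  0.4] open 0.1 q [-0.85  0.42  1.74  0.    0.98 -0.8 ]
```

View pics/a3.png

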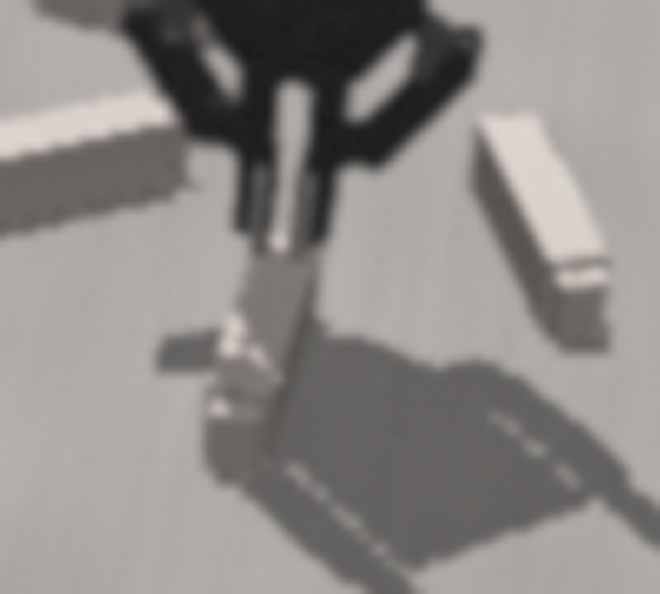

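The jaws closed to 10 % without contact. The picture shows the fingertips at about the tail-top edge, zoom (240,235), so they seem to be passing above the insert. I'll open, go 12 mm lower and close again.

Request:
{"fn": "send_rows", "kwargs": {"dr": [[0,0,0],[0,0,0],[0,0,0],[0,0,0],[0,0,0],[0,0,0],[0,0,0],[0,0,0]], "xyz": [[0,0,0],[0,0,0],[0,0,0],[0,0,0],[0,0,0.4],[0,0,0.8],[0,0,1.2],[0,0,1.2]], "jaw": [65,65,65,65,65,65,65,65]}}

```text
time_s: 4.3
eef_pos: [0.4572, -0.3443, 0.0203]
eef_rot: [-0.001, 0.726, 0.688, 0.0]
wrist_force: [0.7, 0.5, 0.1]
opening: 0.65
grasp_force: 0.0
```

Request:
{"fn": "send_rows", "kwargs": {"dr": [[0,0,0],[0,0,0],[0,0,0],[0,0,0],[0,0,0],[0,0,0],[0,0,0],[0,0,0]], "xyz": [[0,0,0],[0,0,0],[0,0,0],[0,0,0],[0,0,0],[0,0,0],[0,0,0],[0,0,0]], "jaw": [40,34,30,20,10,10,10,10]}}

```text
time_s: 5.3
eef_pos: [0.4577, -0.3449, 0.0213]
eef_rot: [0.0, 0.726, 0.688, -0.0]
wrist_force: [-1.3, 1.2, 5.5]
opening: 0.253
grasp_force: 59.4
```

Gripped: opening 0.25, 59 N. I'll lift and carry it to above the channel.

Request:
{"fn": "send_rows", "kwargs": {"dr": [[0,0,0],[0,0,0],[0,0,0],[0,0,0],[0,0,0],[0,0,0],[0,0,0],[0,0,0]], "xyz": [[0,0,-0.5],[0,0,-1.5],[0,0,-3],[0,0,-4.5],[0,0,-6],[0,0,-7.5],[0,0,-8],[0,0,-8]], "jaw": [10,10,10,10,10,10,10,10]}}

```text
time_s: 6.3
eef_pos: [0.4576, -0.3448, 0.1013]
eef_rot: [0.0, 0.726, 0.688, -0.0]
wrist_force: [-0.2, -0.5, -3.2]
opening: 0.254
grasp_force: 58.9
```

```bash
python3 go.py b -104 0 101 0
```

```text
xyz [2.957e+01 5.900e-01 1.000e-02] dr [0.01 0.   2.11] F [-0.2 -0.5 -3.2] t 6.3
block pos [-393.8  -59.2] z 0.1013 Fblk [-0.5  0. ] open 0.254 q [-0.85  0.32  1.71 -0.    1.11 -0.8 ]
```

Request:
{"fn": "send_rows", "kwargs": {"dr": [[0,0,0.2],[0,0,0.5],[0,0,0.9],[0,0,1.3],[0,0,1.7],[0,0,2],[0,0,2.11],[0,0,2.11]], "xyz": [[3,0.1,0],[8,0.2,0],[13,0.3,0],[18,0.4,0],[23,0.5,0],[27,0.6,0],[29,0.6,0],[29.6,0.6,0]], "jaw": [10,10,10,10,10,10,10,10]}}

```text
time_s: 7.3
eef_pos: [0.479, -0.0482, 0.1002]
eef_rot: [-0.001, 0.797, 0.604, -0.0]
wrist_force: [0.0, 0.4, -2.4]
opening: 0.255
grasp_force: 59.0
```

Request:
{"fn": "send_rows", "kwargs": {"dr": [[0,0,0],[0,0,0],[0,0,0],[0,0,0],[0,0,0],[0,0,0],[0,0,0],[0,0,0]], "xyz": [[0,0,0],[0,0,1],[0,0,2],[0,0,2.5],[0,0,3],[0,0,3],[0,0,3],[0,0,3]], "jaw": [10,10,10,10,10,10,10,10]}}

```text
time_s: 8.3
eef_pos: [0.4799, -0.0495, 0.0712]
eef_rot: [0.0, 0.797, 0.603, 0.0]
wrist_force: [-1.2, -0.0, -1.7]
opening: 0.252
grasp_force: 59.0
```

```bash
python3 go.py b -104 0 71 0; python3 -c "
from h import *
import cv2
b=ctrl.camera('side')[:,:,::-1];a=ctrl.camera('top')[:,:,::-1]
o=ctrl.get_obs();print(proj('side',o['eef_pos']),proj('top',o['eef_pos']))
f=lambda i,r:cv2.resize(i[r[0]:r[0]+110,r[1]:r[1]+80],(400,550),interpolation=2)
cv2.imwrite('pics/a4.png',np.hstack([f(b,(210,270)),f(a,(180,185))]))"
```

```text
xyz [-0.05 -0.02  0.02] dr [0.01 0.   0.  ] F [-1.2 -0.  -1.7] t 8.3
block pos [-103.5   -0.2] z 0.0712 Fblk [-0.3  1.2] open 0.252 q [-0.35  0.18  1.96  0.    1.   -0.07]
[305.10056502 253.47469039] [238.16391666 243.39620914]
```

View pics/a4.png

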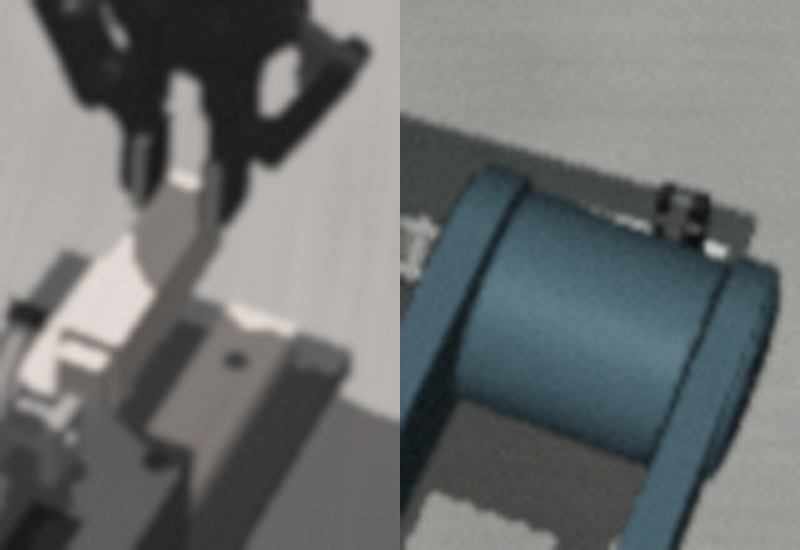

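Side view: the insert is held level over the channel, nose toward the block. The fingertips are at zoom (218,228), about 12 mm above the underside. I'll lower it slowly.

Request:
{"fn": "send_rows", "kwargs": {"dr": [[0,0,0],[0,0,0],[0,0,0],[0,0,0],[0,0,0],[0,0,0],[0,0,0],[0,0,0]], "xyz": [[0,0,0.8],[0,0,1.6],[0,0,2.2],[0,0,2.6],[0,0,2.8],[0,0,3.0],[0,0,3.1],[0,0,3.1]], "jaw": [10,10,10,10,10,10,10,10]}}

```text
time_s: 9.4
eef_pos: [0.4796, -0.0494, 0.0399]
eef_rot: [0.0, 0.797, 0.603, 0.0]
wrist_force: [-0.5, -0.0, -2.4]
opening: 0.254
grasp_force: 59.0
```

```bash
python3 go.py b -104 0 31 0
```

```text
xyz [-0.04  0.01  0.89] dr [0. 0. 0.] F [-0.5 -0.  -2.4] t 9.4
block pos [-1.036e+02  1.000e-01] z 0.0399 Fblk [-0.2  0.4] open 0.254 q [-0.35  0.24  1.97 -0.    0.93 -0.07]
```

No contact yet, and the underside should be just below the jaw tops. Continuing down.

Request:
{"fn": "send_rows", "kwargs": {"dr": [[0,0,0],[0,0,0],[0,0,0],[0,0,0],[0,0,0],[0,0,0],[0,0,0],[0,0,0]], "xyz": [[0,0,0.1],[0,0,0.2],[0,0,0.3],[0,0,0.4],[0,0,0.5],[0,0,0.55],[0,0,0.6],[0,0,0.6]], "jaw": [10,10,10,10,10,10,10,10]}}

```text
time_s: 10.4
eef_pos: [0.4796, -0.0494, 0.0338]
eef_rot: [-0.0, 0.797, 0.603, -0.0]
wrist_force: [-0.0, 0.4, -2.2]
opening: 0.251
grasp_force: 59.0
```

Request:
{"fn": "send_rows", "kwargs": {"dr": [[0,0,0],[0,0,0],[0,0,0],[0,0,0],[0,0,0],[0,0,0],[0,0,0],[0,0,0]], "xyz": [[0,0,0.05],[0,0,0.1],[0,0,0.14],[0,0,0.18],[0,0,0.2],[0,0,0.2],[0,0,0.2],[0,0,0.2]], "jaw": [10,10,10,10,10,10,10,10]}}

```text
time_s: 11.4
eef_pos: [0.4796, -0.0495, 0.0319]
eef_rot: [-0.0, 0.797, 0.603, -0.0]
wrist_force: [-1.5, -0.5, -1.7]
opening: 0.254
grasp_force: 59.1
```

Request:
{"fn": "send_rows", "kwargs": {"dr": [[0,0,0],[0,0,0],[0,0,0],[0,0,0],[0,0,0],[0,0,0],[0,0,0],[0,0,0]], "xyz": [[0,0,0.03],[0,0,0.06],[0,0,0.08],[0,0,0.1],[0,0,0.1],[0,0,0.1],[0,0,0.1],[0,0,0.1]], "jaw": [10,10,10,10,10,10,10,10]}}

```text
time_s: 12.4
eef_pos: [0.4796, -0.0495, 0.0313]
eef_rot: [-0.0, 0.797, 0.603, -0.0]
wrist_force: [-3.4, -0.6, 5.8]
opening: 0.26
grasp_force: 60.0
```

The insert is on the channel floor: +5.8 N at the expected height. I'll ease off slightly and try a light grip, so that slip limits the force while feeding.

Request:
{"fn": "send_rows", "kwargs": {"dr": [[0,0,0],[0,0,0],[0,0,0],[0,0,0],[0,0,0],[0,0,0],[0,0,0],[0,0,0]], "xyz": [[0,0,-0.03],[0,0,-0.06],[0,0,-0.06],[0,0,-0.06],[0.5,0,-0.06],[1.1,0,-0.06],[1.7,0,-0.06],[2.2,0,-0.06]], "jaw": [10,15,20,23,24,24,24,24]}}

```text
time_s: 13.4
eef_pos: [0.4858, -0.0277, 0.0315]
eef_rot: [0.0, 0.797, 0.603, 0.0]
wrist_force: [-1.0, -1.0, -1.6]
opening: 0.255
grasp_force: 59.2
```

```bash
python3 go.py b -104 0 31 0
```

```text
xyz [-2.3   0.    0.05] dr [ 0.   -0.    0.01] F [-1.  -1.  -1.6] t 13.4
block pos [-81.   0.] z 0.0315 Fblk [-1.2  0.7] open 0.255 q [-0.3   0.27  1.96  0.    0.92 -0.03]
```

Request:
{"fn": "send_rows", "kwargs": {"dr": [[0,0,0],[0,0,0],[0,0,0],[0,0,0],[0,0,0],[0,0,0],[0,0,0],[0,0,0]], "xyz": [[0.3,0,0],[0.6,0,0],[0.9,0,0],[1.1,0,0],[1.3,0,0],[1.4,0,0],[1.4,0,0],[1.4,0,0]], "jaw": [24.5,25,25.2,25.2,25.2,25.2,25.2,25.2]}}

```text
time_s: 14.4
eef_pos: [0.4895, -0.0147, 0.0315]
eef_rot: [0.0, 0.798, 0.603, 0.0]
wrist_force: [0.1, 0.4, -1.7]
opening: 0.252
grasp_force: 57.7
```

```bash
python3 go.py b -104 0 31 0
```

```text
xyz [-3.65  0.    0.05] dr [ 0. -0.  0.] F [ 0.1  0.4 -1.7] t 14.4
block pos [-67.5   0. ] z 0.0315 Fblk [ 0.4 -0. ] open 0.252 q [-0.27  0.27  1.95  0.    0.92  0.  ]
```

Request:
{"fn": "send_rows", "kwargs": {"dr": [[0,0,0],[0,0,0],[0,0,0],[0,0,0],[0,0,0],[0,0,0],[0,0,0],[0,0,0]], "xyz": [[0,0,0],[0,0,0],[0,0,0],[0,0,0],[0.1,0,0],[0.2,0,0],[0.3,0,0],[0.3,0,0]], "jaw": [25.6,25.8,26,26,26,26,26,26]}}

```text
time_s: 15.4
eef_pos: [0.4903, -0.0118, 0.0315]
eef_rot: [-0.0, 0.797, 0.603, 0.0]
wrist_force: [0.0, 0.9, -2.4]
opening: 0.265
grasp_force: 42.0
```

The grip can be tuned: 42 N at 26 %, falling about 20 N per 1 %. I'll feed at 27.5 %, so slip caps the push.

Request:
{"fn": "send_rows", "kwargs": {"dr": [[0,0,0],[0,0,0],[0,0,0],[0,0,0],[0,0,0],[0,0,0],[0,0,0],[0,0,0]], "xyz": [[0,0,0],[0,0,0],[0,0,0],[0.05,0,0],[0.1,0,0],[0.15,0,0],[0.2,0,0],[0.2,0,0]], "jaw": [26.5,27,27.5,27.5,27.5,27.5,27.5,27.5]}}

```text
time_s: 16.4
eef_pos: [0.4908, -0.0099, 0.0315]
eef_rot: [-0.0, 0.797, 0.603, 0.0]
wrist_force: [-0.3, -0.2, -1.1]
opening: 0.276
grasp_force: 12.0
```

```bash
python3 go.py
```

```text
block pos [-62.5   0.1] z 0.0315 Fblk [-0.2  0.2] open 0.276 q [-0.26  0.28  1.95  0.    0.92  0.01]
```

Request:
{"fn": "send_rows", "kwargs": {"dr": [[0,0,0],[0,0,0],[0,0,0],[0,0,0],[0,0,0],[0,0,0],[0,0,0],[0,0,0]], "xyz": [[0.1,0,0],[0.2,0,0],[0.3,0,0],[0.4,0,0],[0.5,0,0],[0.6,0,0],[0.7,0,0],[0.8,0,0]], "jaw": [27.5,27.5,27.5,27.5,27.5,27.5,27.5,27.5]}}

```text
time_s: 17.4
eef_pos: [0.4929, -0.0022, 0.0315]
eef_rot: [-0.0, 0.797, 0.603, -0.0]
wrist_force: [0.7, -0.6, -1.7]
opening: 0.277
grasp_force: 12.0
```

```bash
python3 go.py
```

```text
block pos [-54.5   0.1] z 0.0315 Fblk [-0.4 -0.8] open 0.277 q [-0.25  0.28  1.94  0.    0.92  0.03]
```

Request:
{"fn": "send_rows", "kwargs": {"dr": [[0,0,0],[0,0,0],[0,0,0],[0,0,0],[0,0,0],[0,0,0],[0,0,0],[0,0,0]], "xyz": [[0.1,0,0],[0.2,0,0],[0.3,0,0],[0.4,0,0],[0.5,0,0],[0.6,0,0],[0.7,0,0],[0.8,0,0]], "jaw": [27.5,27.5,27.5,27.5,27.5,27.5,27.5,27.5]}}

```text
time_s: 18.4
eef_pos: [0.4951, 0.0055, 0.0315]
eef_rot: [-0.0, 0.797, 0.603, -0.0]
wrist_force: [0.5, -0.8, -1.7]
opening: 0.273
grasp_force: 12.0
```

```bash
python3 go.py
```

```text
block pos [-46.5   0.1] z 0.0315 Fblk [-0.6 -0.7] open 0.273 q [-0.23  0.28  1.94 -0.    0.92  0.05]
```

Request:
{"fn": "send_rows", "kwargs": {"dr": [[0,0,0],[0,0,0],[0,0,0],[0,0,0],[0,0,0],[0,0,0],[0,0,0],[0,0,0]], "xyz": [[0.1,0,0],[0.2,0,0],[0.3,0,0],[0.4,0,0],[0.5,0,0],[0.6,0,0],[0.7,0,0],[0.8,0,0]], "jaw": [27.5,27.5,27.5,27.5,27.5,27.5,27.5,27.5]}}

```text
time_s: 19.4
eef_pos: [0.4967, 0.0107, 0.0316]
eef_rot: [0.001, 0.797, 0.604, -0.002]
wrist_force: [-4.8, -15.1, 1.0]
opening: 0.273
grasp_force: 12.3
```

```bash
python3 go.py
```

```text
block pos [-41.1  -0. ] z 0.0316 Fblk [-15.9   0.5] open 0.273 q [-0.21  0.29  1.93 -0.01  0.92  0.06]
```

Contact: 15.9 N along the feed, nose near x=54. I'll release so the insert settles, then press once more lightly to confirm.

Request:
{"fn": "send_rows", "kwargs": {"dr": [[0,0,0],[0,0,0],[0,0,0],[0,0,0],[0,0,0],[0,0,0],[0,0,0],[0,0,0]], "xyz": [[0,0,0],[0,0,0],[-0.2,0,0],[-0.4,0,0],[-0.4,0,0],[-0.4,0,0],[-0.4,0,0],[-0.4,0,0]], "jaw": [33,33,33,33,33,30,28,27.5]}}

```text
time_s: 20.4
eef_pos: [0.4962, 0.0093, 0.0316]
eef_rot: [0.0, 0.797, 0.603, 0.0]
wrist_force: [-0.3, 0.9, 0.8]
opening: 0.276
grasp_force: 8.5
```

Request:
{"fn": "send_rows", "kwargs": {"dr": [[0,0,0],[0,0,0],[0,0,0],[0,0,0],[0,0,0],[0,0,0],[0,0,0],[0,0,0]], "xyz": [[0,0,0],[0,0,0],[0.05,0,0],[0.1,0,0],[0.15,0,0],[0.2,0,0],[0.22,0,0],[0.22,0,0]], "jaw": [27.5,27.5,27.5,27.5,27.5,27.5,27.5,27.5]}}

```text
time_s: 21.4
eef_pos: [0.4964, 0.0096, 0.0315]
eef_rot: [0.001, 0.797, 0.604, -0.001]
wrist_force: [-3.9, -9.1, 2.4]
opening: 0.275
grasp_force: 8.7
```

```bash
python3 go.py
```

```text
block pos [-42.2   0. ] z 0.0315 Fblk [-9.8  1.3] open 0.275 q [-0.22  0.29  1.93 -0.    0.92  0.06]
```

The insert is home: 9.8 N with no further travel. Next I open, lift away and go round behind the clamp ball.

Request:
{"fn": "send_rows", "kwargs": {"dr": [[0,0,0],[0,0,0],[0,0,0],[0,0,0],[0,0,0],[0,0,0],[0,0,0],[0,0,0]], "xyz": [[0,0,0],[0,0,0],[0,0,0],[0,0,-1],[0,0,-4],[0,0,-9],[0,0,-14],[0,0,-19]], "jaw": [50,50,50,50,50,50,50,50]}}

```text
time_s: 22.4
eef_pos: [0.4966, 0.0116, 0.2239]
eef_rot: [0.0, 0.797, 0.603, 0.0]
wrist_force: [0.1, 0.8, -1.1]
opening: 0.502
grasp_force: 0.0
```

```bash
python3 go.py b 150 0 250 0;python3 -c "
from h import *
import cv2
a=ctrl.camera('side')[:,:,::-1]
cv2.imwrite('pics/a5.png',cv2.resize(a[225:375,215:355],(560,600),interpolation=2))"
```

```text
xyz [19.02  0.05 -2.61] dr [ 0.01 -0.    0.01] F [ 0.1  0.8 -1.1] t 22.4
block pos [-40.2   0.3] z 0.2239 Fblk [0.8 0.1] open 0.502 q [-0.22  0.01  1.8   0.    1.33  0.06]
```

View pics/a5.png

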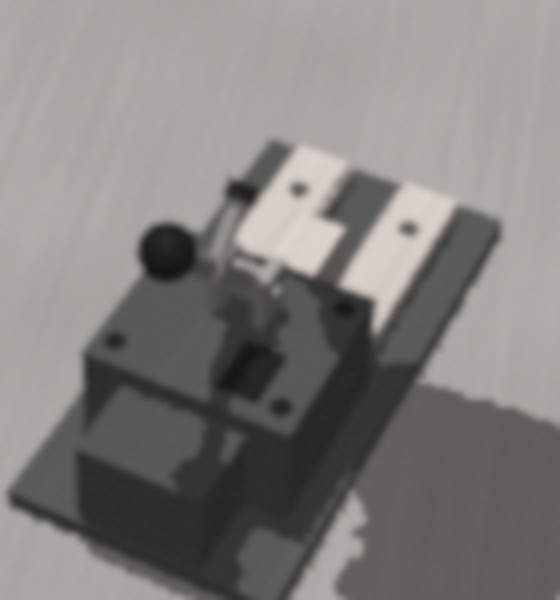

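The picture shows the insert in the channel, its tail out at zoom (320,240). The clamp is open with its ball at (168,250). Moving over behind the ball.

Request:
{"fn": "send_rows", "kwargs": {"dr": [[0,0,0],[0,0,0],[0,0,0],[0,0,0],[0,0,0],[0,0,0],[0,0,0],[0,0,0]], "xyz": [[0,0,-3],[1,0,-5],[5,0,-5],[9,0,-5],[13,0,-5],[17,0,-5],[19.2,0,-5],[19.2,0,-5]], "jaw": [0,0,0,0,0,0,0,0]}}

```text
time_s: 23.45
eef_pos: [0.5489, 0.1971, 0.2715]
eef_rot: [0.0, 0.797, 0.604, -0.0]
wrist_force: [-0.3, -0.4, -0.2]
opening: 0.001
grasp_force: 0.0
```

```bash
python3 go.py b 150 0 160 0
```

```text
xyz [-0.25  0.05 11.15] dr [-0.    0.    0.02] F [-0.3 -0.4 -0.2] t 23.45
block pos [152.5   0.5] z 0.2715 Fblk [-0.5  0.1] open 0.001 q [ 0.14  0.16  1.53 -0.    1.44  0.41]
```

Request:
{"fn": "send_rows", "kwargs": {"dr": [[0,0,0],[0,0,0],[0,0,0],[0,0,0],[0,0,0],[0,0,0],[0,0,0],[0,0,0]], "xyz": [[0,0,3],[0,0,6],[0,0,9],[0,0,11.3],[0,0,11.3],[-0.6,0,11.3],[-1.3,0,11.3],[-2,0,11.3]], "jaw": [0,0,0,0,0,0,0,0]}}

```text
time_s: 24.45
eef_pos: [0.544, 0.1763, 0.1595]
eef_rot: [0.0, 0.798, 0.603, 0.001]
wrist_force: [-0.1, 0.9, 0.6]
opening: -0.0
grasp_force: 0.0
```

Request:
{"fn": "send_rows", "kwargs": {"dr": [[0,0,0],[0,0,0],[0,0,0],[0,0,0],[0,0,0],[0,0,0],[0,0,0],[0,0,0]], "xyz": [[-0.7,0,-0.2],[-1.4,0,-0.4],[-2.1,0,-0.6],[-2.8,0,-0.9],[-3.5,0,-1.2],[-4.2,0,-1.5],[-4.9,0,-1.7],[-5.6,0,-1.9]], "jaw": [0,0,0,0,0,0,0,0]}}

```text
time_s: 25.45
eef_pos: [0.5307, 0.1282, 0.1848]
eef_rot: [-0.001, 0.797, 0.604, 0.006]
wrist_force: [-11.6, 20.7, 37.8]
opening: 0.003
grasp_force: 19.8
```

```bash
python3 go.py
```

```text
block pos [81.3 -0.7] z 0.1848 Fblk [16.7 16.8] open 0.003 q [0.01 0.15 1.73 0.01 1.25 0.28]
```

The fingertips rode up on the ball (38 N). I'll back off up and away, then come in lower.

Request:
{"fn": "send_rows", "kwargs": {"dr": [[0,0,0],[0,0,0],[0,0,0],[0,0,0],[0,0,0],[0,0,0],[0,0,0],[0,0,0]], "xyz": [[0,0,-1],[0,0,-2.5],[0,0,-4],[1.5,0,-4.5],[3.5,0,-4.5],[5.5,0,-4.5],[7,0,-4.5],[7,0,-4.5]], "jaw": [0,0,0,0,0,0,0,0]}}

```text
time_s: 26.45
eef_pos: [0.5472, 0.1917, 0.2218]
eef_rot: [-0.0, 0.797, 0.604, -0.0]
wrist_force: [-0.4, -0.3, -0.2]
opening: 0.001
grasp_force: 0.0
```

```bash
python3 go.py b 150 0 140 0;python3 -c "
from h import *
import cv2
a=ctrl.camera('side')[:,:,::-1];b=ctrl.camera('top')[:,:,::-1]
f=lambda i,r:cv2.resize(i[r[0]:r[0]+150,r[1]:r[1]+100],(400,600),interpolation=2)
o=ctrl.get_obs();print(proj('side',o['eef_pos']))
cv2.imwrite('pics/a6.png',np.hstack([f(a,(200,220)),f(b,(150,130))]))"
```

```text
xyz [0.31 0.08 8.18] dr [-0.01  0.    0.02] F [-0.4 -0.3 -0.2] t 26.45
block pos [146.9   0.7] z 0.2218 Fblk [-0.4  0.3] open 0.001 q [ 0.13  0.2   1.6  -0.    1.35  0.41]
[240.04827222 275.36129714]
```

View pics/a6.png

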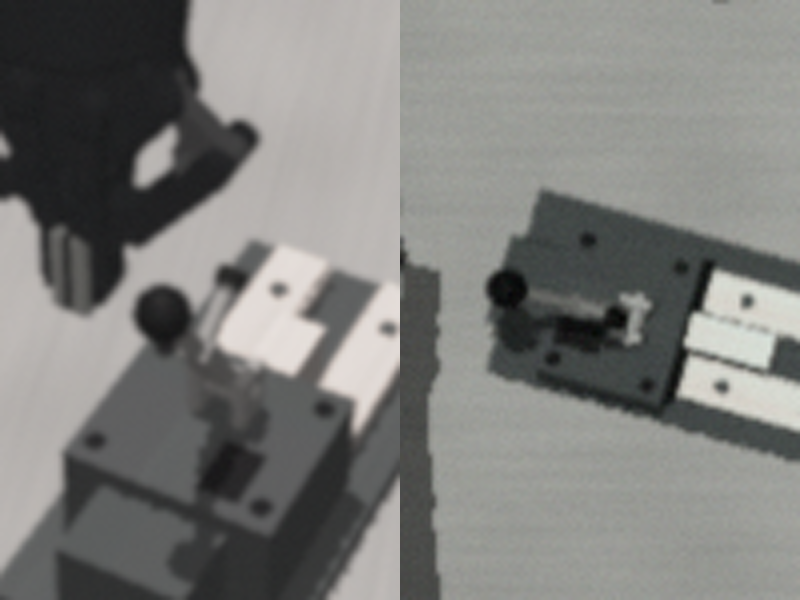

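```bash
python3 - <<'E'
from h import *
B=np.array([.5079,.0502]);a=np.radians(74.2);M=np.array([[np.cos(a),np.sin(a)],[-np.sin(a),np.cos(a)]])
for z in(.155,.16,.165,.17):
    print(z,*[(M@(ray(n,p,z)[:2]-B)*1000).round(1) for n,p in(("top",(156.75,222.5)),("side",(220+161/4,200+313/4)),("top",(153.3,221)))])
for e in(-.02,-.01,0,.01): print(e,proj("side",ctrl.get_obs()["eef_pos"]+[.2722*-.0,.011,e]))
E
```

```text
0.155 [93.9  1.9] [75.6 -3.8] [103.    0.7]
0.16 [92.7  1.7] [80.2 -1.3] [101.7   0.5]
0.165 [91.4  1.5] [84.8  1.1] [100.4   0.3]
0.17 [90.1  1.3] [89.4  3.5] [99.1  0.1]
-0.02 [238.47763465 290.63473634]
-0.01 [238.32600447 285.65839466]
0 [238.17198121 280.60351485]
0.01 [238.01550779 275.46822285]
```

Request:
{"fn": "send_rows", "kwargs": {"dr": [[0,0,0],[0,0,0],[0,0,0],[0,0,0],[0,0,0],[0,0,0],[0,0,0],[0,0,0]], "xyz": [[0,0,2],[0,0,5],[0,0,7.7],[0,0,7.7],[-0.8,0,7.7],[-1.6,0,7.7],[-2.4,0,7.7],[-3.2,0,7.7]], "jaw": [0,0,0,0,0,0,0,0]}}

```text
time_s: 27.55
eef_pos: [0.54, 0.1605, 0.1476]
eef_rot: [0.0, 0.798, 0.603, 0.003]
wrist_force: [0.5, 5.5, 3.8]
opening: 0.004
grasp_force: 3.0
```

Request:
{"fn": "send_rows", "kwargs": {"dr": [[0,0,0],[0,0,0],[0,0,0],[0,0,0],[0,0,0],[0,0,0],[0,0,0],[0,0,0]], "xyz": [[-0.3,0,-0.1],[-0.6,0,-0.3],[-0.9,0,-0.5],[-1.2,0,-0.6],[-1.5,0,-0.8],[-1.5,0,-0.8],[-1.5,0,-0.8],[-1.5,0,-0.8]], "jaw": [0,0,0,0,0,0,0,0]}}

```text
time_s: 28.55
eef_pos: [0.5343, 0.145, 0.1531]
eef_rot: [-0.0, 0.797, 0.603, -0.0]
wrist_force: [1.2, 0.2, -1.2]
opening: -0.003
grasp_force: 0.1
```

```bash
python3 go.py
```

```text
block pos [98.4  0.4] z 0.1531 Fblk [ 0.5 -1.1] open -0.003 q [ 0.05  0.21  1.73 -0.    1.2   0.33]
```

Now it's pushing at about 5 N. Continuing along the arc.

Request:
{"fn": "send_rows", "kwargs": {"dr": [[0,0,0],[0,0,0],[0,0,0],[0,0,0],[0,0,0],[0,0,0],[0,0,0],[0,0,0]], "xyz": [[-0.6,0,-0.3],[-1.2,0,-0.5],[-1.8,0,-0.7],[-2.4,0,-0.9],[-3,0,-1],[-3.6,0,-1.1],[-4.2,0,-1.2],[-4.8,0,-1.2]], "jaw": [0,0,0,0,0,0,0,0]}}

```text
time_s: 29.55
eef_pos: [0.5214, 0.0985, 0.1655]
eef_rot: [0.0, 0.797, 0.603, -0.0]
wrist_force: [0.6, 0.5, 0.7]
opening: 0.002
grasp_force: 0.4
```

```bash
python3 go.py
```

```text
block pos [50.1  0.2] z 0.1655 Fblk [ 0.6 -0.4] open 0.002 q [-0.04  0.15  1.78 -0.    1.22  0.24]
```

Request:
{"fn": "send_rows", "kwargs": {"dr": [[0,0,0],[0,0,0],[0,0,0],[0,0,0],[0,0,0],[0,0,0],[0,0,0],[0,0,0]], "xyz": [[-0.6,0,0],[-1.2,0,0],[-1.8,0,0],[-2.4,0,0],[-3,0,0],[-3.6,0,0],[-4.2,0,0],[-4.8,0,0]], "jaw": [0,0,0,0,0,0,0,0]}}

```text
time_s: 30.55
eef_pos: [0.5084, 0.0523, 0.1655]
eef_rot: [0.0, 0.798, 0.603, 0.0]
wrist_force: [0.2, 0.1, -0.3]
opening: 0.001
grasp_force: 0.0
```

Request:
{"fn": "send_rows", "kwargs": {"dr": [[0,0,0],[0,0,0],[0,0,0],[0,0,0],[0,0,0],[0,0,0],[0,0,0],[0,0,0]], "xyz": [[0,0,0],[0,0,0],[0,0,0],[0,0,0],[0,0,-2],[0,0,-5],[0,0,-8],[0,0,-10]], "jaw": [0,0,0,0,0,0,0,0]}}

```text
time_s: 31.55
eef_pos: [0.509, 0.0528, 0.2671]
eef_rot: [0.001, 0.797, 0.603, 0.001]
wrist_force: [-0.4, 0.5, -0.1]
opening: -0.003
grasp_force: 0.0
```

Request:
{"fn": "send_rows", "kwargs": {"dr": [[0,0,0],[0,0,0],[0,0,0],[0,0,0],[0,0,0],[0,0,0],[0,0,0],[0,0,0]], "xyz": [[0,0,-2],[0,0,-4],[0,0,-4],[0,0,-4],[0,0,-4],[0,0,-4],[0,0,-4],[0,0,-4]], "jaw": [0,0,0,0,0,0,0,0]}}

```text
time_s: 32.55
eef_pos: [0.5085, 0.0528, 0.3054]
eef_rot: [-0.0, 0.797, 0.603, -0.0]
wrist_force: [0.1, 0.2, -0.1]
opening: -0.002
grasp_force: 0.0
```

```bash
python3 go.py;python3 -c "
from h import *
import cv2
b=np.hstack([cv2.resize(ctrl.camera(n)[r:r+150,c:c+100,::-1],(400,600),interpolation=2) for n,r,c in(('side',200,240),('top',150,150))])
cv2.imwrite('pics/a7.png',b)"
```

```text
block pos [2.6 0.1] z 0.3054 Fblk [ 0.2 -0. ] open -0.002 q [-0.13 -0.02  1.66  0.    1.5   0.15]
```

View pics/a7.png

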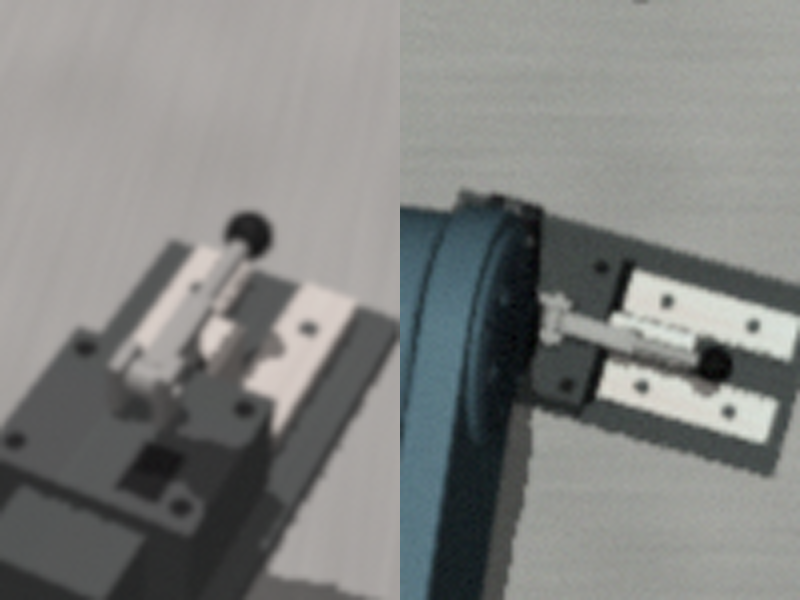

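The clamp is shut over the insert, ball at side zoom (248,235). I'll check the ball height numerically and then hand in.

```bash
python3 - <<'E'
from h import *
a=np.radians(74.2)
for t in(0,-.12,.1):
    x=.03-.108*np.cos(t);z=.08+.108*np.sin(t)
    print(t,*[proj(n,[.5079+x*np.cos(a),.0502+x*np.sin(a),z]).round(1) for n in("side","top")])
print("seen",302,258.75,150+714/4-100,150+362/4)
from bench import ctrl
print(ctrl.get_obs()["wrist_force"],ctrl.hand_in())
E
```

```text
0 [299.9 257.8] [228.3 240.8]
-0.12 [299.4 263.1] [228.6 240.6]
0.1 [300.  253.7] [227.7 240.8]
seen 302 258.75 228.5 240.5
the job is handed in; nothing more can be done
[-0.40241883 -0.22295343 -0.18910442] None
```

The insert is seated against the stop screw (pressed at about 16 N, then 10 N), the clamp pad rests on it and the robot is clear; I handed it in at about 33 s, and on my first try at the clamp the fingertips rode up on the ball at 38 N vertically (about 45 N total at the wrist), which may count against the 40 N limit.

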